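# Set the casting flasks over their wax trees

### The arm

A 6-joint arm with a two-finger parallel gripper is mounted at the origin on a cart in front of the work surface, level with it; the furniture and walls round the work are solid. World frame = base frame: x ahead of the robot, y to its left, z up, the work surface at z = 0. Lengths are in m, angles in rad, forces in N, time in s.
With the tool pointing down it reaches from about 0.425 to 0.95 m from the base axis. Payload 3.5 kg.
Tool frame: the origin (TCP) lies on the front face of the gripper's body, between the roots of the fingers; the fingertips stand 73 mm ahead of it and the grasp point (between the pads) lies 54 mm ahead of it; z points along the fingers, y is the line along which they close (so a half turn about z gives the same grasp; the last joint's range is limited). The gripper opens to 85 mm and grips with 20 to 120 N. Pads are 22 mm wide; open, the fingers measure 114 mm over their backs; the gripper's body (76 mm by 85 mm) begins 54 mm behind the grasp point. The pads swing forward as they close: fully open they stand 13 mm farther back than shut.
Start: joints at [1.053, 0.286, 1.577, -0, 1.279, -0.15], TCP at [0.243, 0.63, 0.304] pointing down, gripper open.
Joint ranges: [-2.77, 2.77], [-0.9, 2.22], [0.21, 2.48], [-1.53, 4.67], [0.24, 2.81], [-2.84, 2.84]. Speed limits (rad/s): [2.79, 2.79, 3.14, 3.14, 3.14, 3.14].

### API

Orientations are given as a unit quaternion [w, x, y, z].
In Python, from plant import ctrl gives the robot as it stands.
- The arm moves only by the shell command python3 -m crank 'ROWS'. ROWS is JSON, one flat list of numbers, 7 for each row, row after row: the shift along the tool's x, y, z normalised to -1 to 1, where 1 is 0.25 m, then the turn, a rotation vector about the tool's x, y, z normalised to -1 to 1, where 1 is 90 degrees, then the opening, from -1 (shut) to 1 (fully open). A call has 1 to 20 rows; each row is the pose to reach, as a shift and turn from the pose commanded when the call began, along the tool's axes at that moment; what a row does not reach only later rows make up. A row lasts 1/10 s, in which the tool goes at most 50 mm and 8.59 degrees, less where a joint would pass 70% of its speed; a pose out of reach is approached as far as the arm can. A call with a number of a shift or a turn outside -1 to 1 is refused whole. A call with a gripper value outside its range is refused whole. The fingers move at their own pace and stop on an object; the grip force is fixed at half the most. Time passes only in rows, so rows that repeat a pose let the fingers close. It gives the time, the measured TCP pose, the force, the opening and the grip force at its end, in the units of the state.
- ctrl.sense(): the state, without advancing time (a new reading comes with each control period).
- ctrl.grab_frame(name): name is "scene" or "top" or "wrist"; returns a dict with "color" (384x512x3 uint8, red, green, blue), "camera_matrix" (3x3 intrinsics, pixels), "T" (4x4, takes a point from camera to world coordinates); the wrist camera has in their place "tool_from_camera" (4x4, takes a point from camera to tool coordinates, whose origin is the TCP and whose axes are the flange's). Camera axes: x right, y up, looking along -z (the intrinsics and any distortion apply to the point x, -y, -z); pixel columns grow to the right and rows downward; lengths in m; the calibration is good to about 2 mm. A picture is of the moment at which its call begins: read the wrist's pose just before it. There is no depth.
- ctrl.close_job(): hands the job in; it is judged then, once.
The state is a dict: "clock": time; "joint_pos": joint angles; "joint_vel": joint speeds; "joint_torque": joint torques, N m; "eef_pos": TCP position; "eef_rot": TCP orientation; "contact_force": force on the tool from outside, world axes, zero at the start; "torque": the same for the moment, N m; "grip_width": finger opening in m; "gripper_force": force on a finger pad.
Only numpy, scipy, OpenCV 4.12 (cv2) and the standard library are available. Lean on these libraries where they do the work, as an engineer would, in place of code of your own. Each camera call takes 0.05 s, during which the arm holds its last target. There are 200 camera calls.

### The job

Get the four wax trees ready for investing: lower each steel casting flask gently over the tree on the rubber sprue base of its own size, so that it stands upright and fully home inside the lip. Do not drop the flasks or knock the delicate wax, leave the bases standing about where they are, and do not disturb the lamp, lighter and tweezers.

Things in the scene. Friction and masses are not known exactly. Their poses are not given: they have to be found in the camera images.
- largest_flask: largest of four casting flasks: a plain bright steel tube standing upright, open at both ends, 64 mm outside diameter, 74 mm tall, wall 2.5 mm (bore 59 mm). Origin on its axis at the lower rim, z up the axis.
- large_flask: second largest of four casting flasks: a plain bright steel tube standing upright, open at both ends, 54 mm outside diameter, 64 mm tall, wall 2.5 mm (bore 49 mm). Origin on its axis at the lower rim, z up the axis.
- small_flask: second smallest of four casting flasks: a plain bright steel tube standing upright, open at both ends, 44 mm outside diameter, 54 mm tall, wall 2.5 mm (bore 39 mm). Origin on its axis at the lower rim, z up the axis.
- smallest_flask: smallest of four casting flasks: a plain bright steel tube standing upright, open at both ends, 34 mm outside diameter, 44 mm tall, wall 2.5 mm (bore 29 mm). Origin on its axis at the lower rim, z up the axis.
- largest_base: largest of four loose black rubber sprue bases, for the 64 mm flask: round cup 83 mm across, lip 20 mm high, flared (69 mm inside at the floor, 78 at the top); floor 8 mm above the bench: the flask's rim rests there when home. On a low cone (53 mm across, 10 high) a blue-green wax tree with eight wax rings in two tiers, top 70 mm above the bench. Origin: centre of underside, z up.
- large_base: second largest of four loose black rubber sprue bases, for the 54 mm flask: round cup 73 mm across, lip 20 mm high, flared (59 mm inside at the floor, 68 at the top); floor 8 mm above the bench: the flask's rim rests there when home. On a low cone (43 mm across, 10 high) a blue-green wax tree with nine wax medallions in three tiers, top 60 mm above the bench. Origin: centre of underside, z up.
- small_base: second smallest of four loose black rubber sprue bases, for the 44 mm flask: round cup 63 mm across, lip 20 mm high, flared (49 mm inside at the floor, 58 at the top); floor 8 mm above the bench: the flask's rim rests there when home. On a low cone (33 mm across, 10 high) a blue-green wax tree with twelve wax beads in three tiers, top 50 mm above the bench. Origin: centre of underside, z up.
- smallest_base: smallest of four loose black rubber sprue bases, for the 34 mm flask: round cup 53 mm across, lip 20 mm high, flared (39 mm inside at the floor, 48 at the top); floor 8 mm above the bench: the flask's rim rests there when home. On a low cone (23 mm across, 10 high) a blue-green wax tree with a single upright wax ring, top 41 mm above the bench. Origin: centre of underside, z up.
- spirit_lamp: bystander: small spirit lamp, lilac liquid and brass top, 60 mm across, 73 mm tall, upright behind the bases. Origin: centre of its underside.
- lighter: bystander: red lighter lying on the bench to the right of the work, 16 x 77 x 23 mm. Origin: centre of its underside.
- tweezers: bystander: steel tweezers lying on the bench to the left of the work, 17 x 127 x 7 mm. Origin: centre of its underside.
Things that resemble listed ones, but are neither listed nor needed, are in the scene too. What is shaped like the smallest_flask but purple is not meant.

How it is judged:
By the outcome, as a careful person would: the job done as asked, in the order asked, and still so for the second after the job is handed in, with the robot touching nothing.
It also fails if it takes over 88 s, if anything falls off the work surface, if the arm or the gripper's body presses on something with over 40 N, if the wrist force passes 120 N, or if a joint passes its speed limit or range.

## Working session

There is one attempt and no reset: what is moved stays moved. The work goes in short steps, Python scripts to look and compute and a shell command to move; the robot and the scene stay as the last step left them, time stands still between calls to the robot, and variables do not carry over. Pictures are saved under pics/ and viewed, at most 17 in all, crops included, and the job is handed in when it is done.

```bash
ls; mkdir -p pics
python3 - <<'E'
from plant import ctrl
import cv2,json,numpy as np,pickle
s=ctrl.sense();print({k:np.round(v,3).tolist() for k,v in s.items()})
d={}
for n in("scene","top"):
    f=ctrl.grab_frame(n);d[n]=f;cv2.imwrite(f"pics/{n}0.png",f["color"][:,:,::-1]);print(n,np.round(f["camera_matrix"],1).tolist(),np.round(f["T"],3).tolist(),[k for k in f])
pickle.dump(d,open("f0.pkl","wb"))
f=ctrl.grab_frame("wrist");print(np.round(f["tool_from_camera"],4).tolist(),np.round(f["camera_matrix"],1).tolist())
E
```

```text
pics
{'clock': 0.0, 'joint_pos': [1.053, 0.287, 1.578, 0.0, 1.279, -0.15], 'joint_vel': [-0.0, -0.0, -0.001, 0.0, 0.0, 0.001], 'joint_torque': [-0.0, -40.598, -29.263, -0.0, 0.006, -0.0], 'eef_pos': [0.242, 0.629, 0.303], 'eef_rot': [-0.0, 0.183, 0.983, -0.001], 'contact_force': [-0.193, 0.207, -0.396], 'torque': [0.001, 0.024, -0.041], 'gripper_force': 0.0, 'grip_width': 0.085}
scene [[499.8, 0.0, 258.3], [0.0, 499.8, 193.6], [0.0, 0.0, 1.0]] [[-0.343, 0.519, -0.782, -0.809], [-0.939, -0.171, 0.299, 0.694], [0.021, 0.837, 0.546, 0.979], [0.0, 0.0, 0.0, 1.0]] ['color', 'camera_matrix', 'T']
top [[471.9, 0.0, 257.1], [0.0, 471.9, 191.1], [0.0, 0.0, 1.0]] [[0.011, 0.998, -0.058, 0.438], [-1.0, 0.01, -0.011, 0.177], [-0.01, 0.058, 0.998, 1.652], [0.0, 0.0, 0.0, 1.0]] ['color', 'camera_matrix', 'T']
[[-0.0003, 0.9489, 0.3157, 0.0818], [1.0, 0.0001, 0.0005, 0.0001], [0.0005, 0.3157, -0.9489, -0.0706], [0.0, 0.0, 0.0, 1.0]] [[304.5, 0.0, 257.9], [0.0, 304.5, 198.4], [0.0, 0.0, 1.0]]
```

View pics/top0.png

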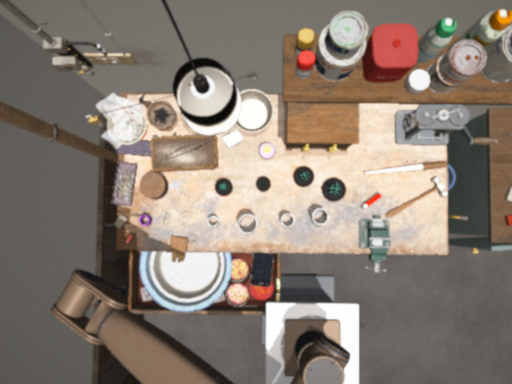

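View pics/scene0.png

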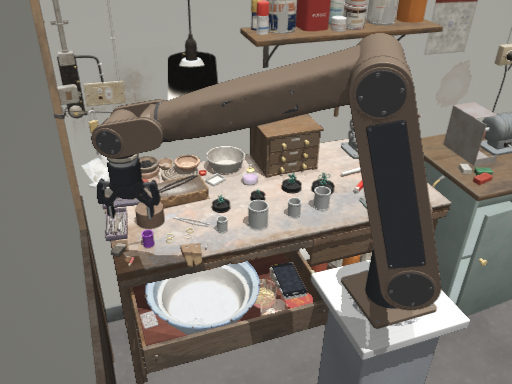

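Run:
```python
import cv2
i=cv2.imread("pics/top0.png")[140:245,130:390]
cv2.imwrite("pics/top0c.png",cv2.resize(i,None,fx=3,fy=3,interpolation=cv2.INTER_CUBIC))
```

```text
(no output)
```

View pics/top0c.png

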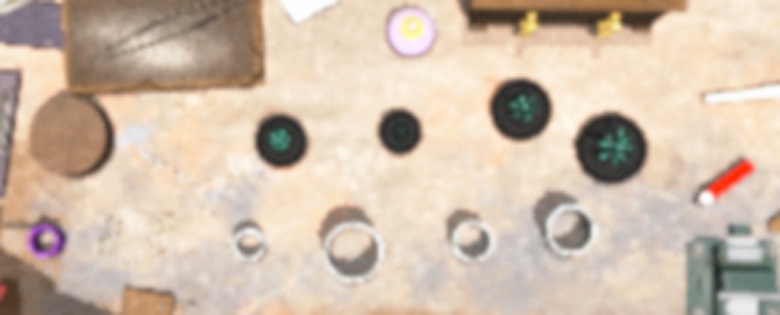

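```bash
cat > h.py <<'E'
import numpy as np,cv2
from plant import ctrl
from scipy.spatial.transform import Rotation as R
F=dict(largest=(64,74),large=(54,64),small=(44,54),smallest=(34,44))
def pose(s):
    q=s["eef_rot"];T=np.eye(4);T[:3,:3]=R.from_quat([q[1],q[2],q[3],q[0]]).as_matrix();T[:3,3]=s["eef_pos"];return T
def wrist(name=None):
    s=ctrl.sense();f=ctrl.grab_frame("wrist")
    if name: cv2.imwrite(f"pics/{name}.png",f["color"][:,:,::-1])
    return f["color"],f["camera_matrix"],pose(s)@f["tool_from_camera"],s
def ray(uv,K,T,z):
    uv=np.atleast_2d(uv).astype(float)
    d=np.c_[(uv[:,0]-K[0,2])/K[0,0],-(uv[:,1]-K[1,2])/K[1,1],-np.ones(len(uv))]@T[:3,:3].T
    return (T[:3,3]+d*((z-T[2,3])/d[:,2])[:,None])[:,:2]
def proj(P,K,T):
    c=(np.atleast_2d(P)-T[:3,3])@T[:3,:3]
    return np.c_[K[0,2]+K[0,0]*c[:,0]/-c[:,2],K[1,2]-K[1,1]*c[:,1]/-c[:,2]]
def rows(target_xyz,s=None):
    "shift in tool axes, normalised, to bring TCP to target"
    T=pose(s or ctrl.sense());return np.round(T[:3,:3].T@(np.array(target_xyz)-T[:3,3])/.25,3)
E
python3 - <<'E'
import pickle;from h import *
f=pickle.load(open("f0.pkl","rb"))["top"];K,T=f["camera_matrix"],f["T"]
for n,uv,z in[("smallestF",(213.3,221),.044),("largestF",(247.3,223.3),.074),("smallF",(286.7,220),.054),("largeF",(319.7,216),.064),("smallB",(223.3,186.7),.02),("smallestB",(263.3,183.7),.02),("largeB",(303.3,176),.02),("largestB",(333.7,189.3),.02),("lamp",(267,150),.07),("purple",(145.5,220),.04)]:
    p=ray(uv,K,T,z)[0];print(n,p.round(3),np.hypot(*p).round(3))
t=pose(ctrl.sense());print(t.round(3))
E
```

```text
smallestF [0.428 0.342] 0.548
largestF [0.422 0.225] 0.478
smallF [0.434 0.092] 0.444
largeF [ 0.449 -0.018] 0.449
smallB [0.547 0.311] 0.629
smallestB [0.559 0.173] 0.585
largeB [0.587 0.034] 0.588
largestB [ 0.542 -0.071] 0.546
lamp [0.669 0.161] 0.688
purple [0.429 0.574] 0.716
[[-0.933  0.36  -0.001  0.243]
 [ 0.36   0.933 -0.002  0.63 ]
 [ 0.    -0.002 -1.     0.303]
 [ 0.     0.     0.     1.   ]]
```

```bash
python3 -m crank '[-0.78,-0.75,0.04,0,0,0,1,-0.78,-0.75,0.04,0,0,0,1,-0.78,-0.75,0.04,0,0,0,1,-0.78,-0.75,0.04,0,0,0,1,-0.78,-0.75,0.04,0,0,0,1,-0.78,-0.75,0.04,0,0,0,1,-0.78,-0.75,0.04,0,0,0,1]'
python3 -m crank '[-0.78,-0.75,0.04,0,0,-0.234,1,-0.78,-0.75,0.04,0,0,-0.234,1,-0.78,-0.75,0.04,0,0,-0.234,1,-0.78,-0.75,0.04,0,0,-0.234,1,-0.78,-0.75,0.04,0,0,-0.234,1,-0.78,-0.75,0.04,0,0,-0.234,1,-0.78,-0.75,0.04,0,0,-0.234,1,-0.78,-0.75,0.04,0,0,-0.234,1,-0.78,-0.75,0.04,0,0,-0.234,1]'
python3 - <<'E'
from h import *
i,K,T,s=wrist("w1");print(pose(s).round(3),s["clock"])
E
```

```text
clock: 0.85
eef_pos: [0.3581, 0.3825, 0.2935]
eef_rot: [-0.0, 0.185, 0.983, -0.0]
contact_force: [0.4, 0.6, -0.7]
grip_width: 0.0853
gripper_force: 0.0
clock: 1.75
eef_pos: [0.4713, 0.141, 0.2838]
eef_rot: [-0.0, -0.001, 1.0, 0.0]
contact_force: [0.0, -0.3, 0.4]
grip_width: 0.0854
gripper_force: 0.0
[[-1.    -0.001 -0.001  0.471]
 [-0.001  1.     0.     0.141]
 [ 0.001  0.    -1.     0.284]
 [ 0.     0.     0.     1.   ]] 1.75
```

View pics/w1.png

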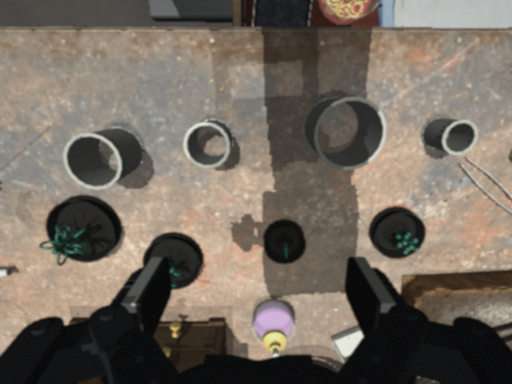

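```bash
cat >> h.py <<'E'
def circ(p):
    A=np.c_[2*p,np.ones(len(p))];b=(p**2).sum(1);x=np.linalg.lstsq(A,b,rcond=None)[0]
    return x[:2],np.sqrt(x[2]+x[:2]@x[:2])
def flask(img,K,T,c,n,z,it=4):
    "top rim: bright pixels of the rim annulus, cast to plane z; mid-rim radius expected"
    r=F[n][0]/2000-.00125;c=np.array(c,float)
    v,u=np.mgrid[:384,:512];uv=np.c_[u.ravel(),v.ravel()];p=ray(uv,K,T,z)
    g=cv2.cvtColor(img,cv2.COLOR_RGB2GRAY).astype(float)
    g=(g-cv2.GaussianBlur(g,(0,0),4)).ravel()
    for w in(.009,.006,.004,.003)[:it]:
        d=np.hypot(*(p-c).T);m=(abs(d-r)<w);m&=g>np.percentile(g[m],65)
        c,rr=circ(p[m])
    return c,rr,m.sum()
def base(img,K,T,c,n,thr=45):
    "black cup silhouette -> hull on z=0 -> centre from support function of bottom+top circles"
    from scipy.optimize import least_squares
    R0=(F[n][0]+19)/2000
    m=(img.max(2)<thr).astype(np.uint8);m=cv2.morphologyEx(m,cv2.MORPH_OPEN,np.ones((3,3)))
    k,l,st,ce=cv2.connectedComponentsWithStats(m)
    uv=proj([[c[0],c[1],.01]],K,T)[0]
    j=min((j for j in range(1,k) if st[j,4]>200),key=lambda j:np.hypot(*(ce[j]-uv)))
    h=cv2.findContours((l==j).astype(np.uint8),0,1)[0][0][:,0,:]
    q=ray(h+0.0,K,T,0);cam=T[:3,3]
    a=np.linspace(0,2*np.pi,72,endpoint=False);N=np.c_[np.cos(a),np.sin(a)]
    meas=(N@q.T).max(1);k2=cam[2]/(cam[2]-.02)
    def f(x):
        c1=cam[:2]+(x[:2]-cam[:2])*k2
        return np.maximum(N@x[:2]+x[2],N@c1+x[2]*k2)-meas
    s=least_squares(f,[*c,R0],loss="soft_l1",f_scale=.001)
    return s.x,R0,np.abs(s.fun).mean()
FA=dict(largest=(.422,.225),large=(.449,-.018),small=(.434,.092),smallest=(.428,.342))
BA=dict(largest=(.542,-.071),large=(.587,.034),small=(.547,.311),smallest=(.559,.173))
E
python3 - <<'E'
from h import *
im,K,T,s=wrist()
for n in F:
    z=F[n][1]/1000;u=proj([[*FA[n],z]],K,T)[0]
    c,r,k=flask(im,K,T,FA[n],n,z);print("F",n,c.round(4),(r*1e3).round(1),"exp",F[n][0]/2-1.25,k,u.round(),proj([[*c,z]],K,T)[0].round(1))
    b,R0,e=base(im,K,T,BA[n],n);print("B",n,b.round(4),R0,e.round(4),proj([[*b[:2],.01]],K,T)[0].round(1))
    o=im[...,::-1].copy()
import cv2
o=im[...,::-1].copy();o=cv2.resize(o,None,fx=1.5,fy=1.5)
for n in F:
    a=np.linspace(0,6.3,80)
    c,r,k=flask(im,K,T,FA[n],n,F[n][1]/1000);b,_,_=base(im,K,T,BA[n],n)
    for cc,rr,z in((c,F[n][0]/2000,F[n][1]/1000),(b[:2],(F[n][0]+19)/2000,0),(b[:2],(F[n][0]+19)/2000,.02)):
        P=proj(np.c_[cc[0]+rr*np.cos(a),cc[1]+rr*np.sin(a),0*a+z],K,T)
        cv2.polylines(o,[((P+.5)*1.5-.5).round().astype(int)],True,(0,0,255),1)
cv2.imwrite("pics/w2.png",o[:480])
E
```

```text
F largest [0.4217 0.2248] 31.4 exp 30.75 502 [350. 135.] [349.9 134.7]
B largest [ 0.5433 -0.0722  0.0389] 0.0415 0.0004 [ 84.5 228.4]
F large [ 0.4488 -0.0189] 26.0 exp 25.75 360 [ 93. 162.] [ 92.1 161.5]
B large [ 0.5433 -0.0722  0.0389] 0.0365 0.0004 [ 84.5 228.4]
F small [0.4345 0.0905] 21.1 exp 20.75 285 [208. 145.] [206.2 145.4]
B small [0.5477 0.312  0.0283] 0.0315 0.0005 [395.7 232.1]
F smallest [0.4277 0.3445] 16.0 exp 15.75 205 [457. 138.] [459.5 137.4]
B smallest [0.56   0.1738 0.0245] 0.0265 0.0002 [283.7 241. ]
```

View pics/w2.png

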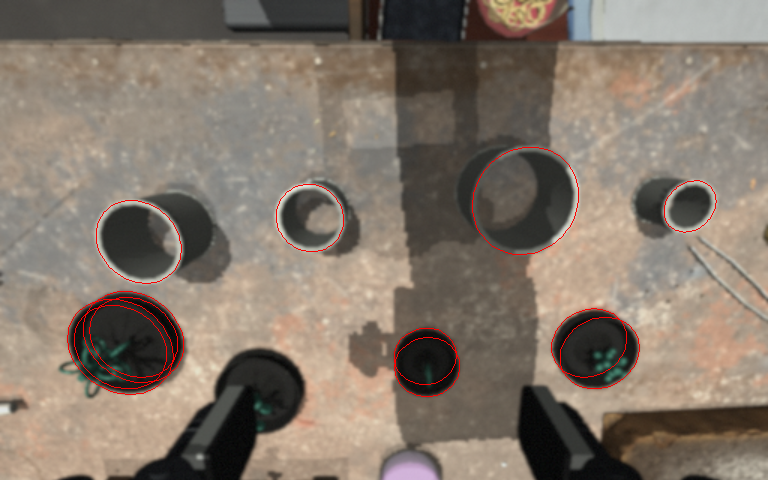

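Candidates for the flasks (wrist view): largest (350,132), large (92,161), small (206,145), smallest (460,137). The only look-alike is the purple tube at top-view (146,219), which I ignore. The crop shows four bright steel tubes whose measured radii match 64/54/44/34 mm. I start with the largest.

```bash
python3 -m crank '[0.198,0.334,0.3,0,0,0,1,0.198,0.334,0.3,0,0,0,1,0.198,0.334,0.335,0,0,0,1,0.198,0.334,0.4,0,0,0,1,0.198,0.334,0.5,0,0,0,1,0.198,0.334,0.6,0,0,0,1,0.198,0.334,0.68,0,0,0,1,0.198,0.334,0.728,0,0,0,1,0.198,0.334,0.728,0,0,0,1,0.198,0.334,0.728,0,0,0,1]'
python3 - <<'E'
from h import *
im,K,T,s=wrist("w3");print(pose(s)[:3,3].round(4),s["clock"],s["contact_force"])
E
```

```text
clock: 2.85
eef_pos: [0.4225, 0.2237, 0.1025]
eef_rot: [0.0, -0.0, 1.0, 0.0]
contact_force: [0.7, -0.8, -0.1]
grip_width: 0.0856
gripper_force: 0.0
[0.4225 0.2237 0.1025] 2.85 [ 0.71191348 -0.80279012 -0.09968158]
```

View pics/w3.png

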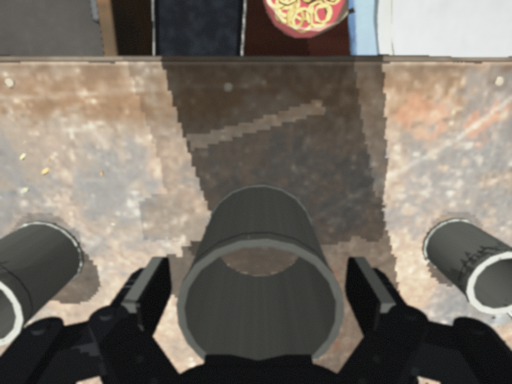

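The flask mouth (260,300) sits centred between the fingers (150 and 370). I close and lift.

```bash
python3 -m crank '[0,0,0,0,0,0,-1,0,0,0,0,0,0,-1,0,0,0,0,0,0,-1,0,0,0,0,0,0,-1,0,0,0,0,0,0,-1,0,0,0,0,0,0,-1,0,0,0,0,0,0,-1,0,0,0,0,0,0,-1]'
python3 -m crank '[0,0,-0.04,0,0,0,-1,0,0,-0.12,0,0,0,-1,0,0,-0.22,0,0,0,-1,0,0,-0.32,0,0,0,-1,0,0,-0.4,0,0,0,-1,0,0,-0.4,0,0,0,-1,0,0,-0.4,0,0,0,-1]'
python3 - <<'E'
from h import *
im,K,T,s=wrist("w4");P=pose(s)
print(P.round(4),s["clock"],s["contact_force"])
z=P[2,3]-.1025+.074
c,r,k=flask(im,K,T,P[:2,3],"largest",z);print((c-P[:2,3]).round(4),r,k)
for n in("largest","small"):print(n,[x.round(4) if not isinstance(x,float) else x for x in base(im,K,T,BA[n],n)])
E
```

```text
clock: 3.7
eef_pos: [0.4232, 0.2237, 0.1037]
eef_rot: [0.001, 0.0, 1.0, 0.001]
contact_force: [-1.7, 0.7, 5.0]
grip_width: 0.0634
gripper_force: 65.3
clock: 4.4
eef_pos: [0.4219, 0.223, 0.2017]
eef_rot: [0.0, 0.0, 1.0, -0.0]
contact_force: [-1.1, 0.2, -3.4]
grip_width: 0.0633
gripper_force: 66.7
[[-1.000e+00  3.000e-04  1.000e-04  4.219e-01]
 [ 3.000e-04  1.000e+00 -1.000e-04  2.230e-01]
 [-1.000e-04 -1.000e-04 -1.000e+00  2.017e-01]
 [ 0.000e+00  0.000e+00  0.000e+00  1.000e+00]] 4.4 [-1.07915967  0.2188441  -3.42698309]
[-0.0012  0.0002] 0.031437213792421724 2223
largest [array([ 0.5448, -0.0383,  0.0149]), 0.0415, np.float64(0.006791116500469987)]
small [array([0.6326, 0.2214, 0.1999]), 0.0315, np.float64(0.06096395484714047)]
```

View pics/w4.png

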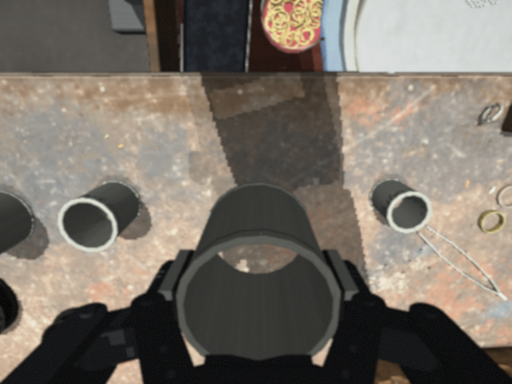

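Run:
```python
from h import *
import pickle
f=pickle.load(open("f0.pkl","rb"))["top"]
s=dict(eef_pos=[.4713,.141,.2838],eef_rot=[0,-.001,1,0])
tc=ctrl.grab_frame("wrist");K=tc["camera_matrix"];T=pose(s)@tc["tool_from_camera"]
im=cv2.imread("pics/w1.png")[...,::-1].copy();im[257:,:215]=255;im[260:,340:380]=255
im2=cv2.imread("pics/w1.png")[...,::-1]
t=ctrl.grab_frame("top")
cv2.imwrite("pics/t1.png",t["color"][...,::-1])
for n in F:
  for thr in(45,60,75):
    r=[]
    for I,k,TT in((im,K,T),(f["color"],f["camera_matrix"],f["T"]),(t["color"],t["camera_matrix"],t["T"])):
      try:
        b,R0,e=base(I,k,TT,BA[n],n,thr);r.append((*(b*1e3).round(1),round(e*1e3,1)))
      except Exception as ex:r.append(str(ex))
    print(n,R0,thr,[tuple(map(float,x)) for x in r])
```

```text
largest 0.0415 45 [(542.9, -72.1, 38.5, 0.8), (830.7, 356.1, 68.0, 17.2), (830.7, 355.7, 68.2, 17.3)]
largest 0.0415 60 [(543.5, -72.4, 39.4, 1.0), (266.5, 176.5, 50.5, 5.7), (171.2, 25.5, 57.7, 16.4)]
largest 0.0415 75 [(543.3, -72.4, 39.7, 1.0), (542.9, -71.0, 35.9, 0.6), (542.7, -71.1, 35.8, 0.5)]
large 0.0365 45 [(574.5, 33.9, 24.5, 6.3), (830.7, 356.1, 68.0, 17.2), (830.7, 355.7, 68.2, 17.3)]
large 0.0365 60 [(574.5, 33.5, 24.9, 6.3), (266.5, 176.5, 50.5, 5.7), (834.8, 357.8, 72.4, 17.0)]
large 0.0365 75 [(574.4, 33.8, 25.4, 6.4), (587.4, 33.9, 30.7, 0.5), (587.4, 34.0, 30.6, 0.5)]
small 0.0315 45 [(547.6, 311.9, 28.4, 0.5), (830.7, 356.1, 68.0, 17.2), (830.7, 355.7, 68.2, 17.3)]
small 0.0315 60 [(547.8, 311.9, 28.9, 0.3), (834.8, 357.8, 72.4, 17.0), (834.8, 357.8, 72.4, 17.0)]
small 0.0315 75 [(547.8, 312.0, 29.4, 0.2), (836.5, 359.0, 75.0, 16.6), (836.5, 359.0, 75.0, 16.6)]
smallest 0.0265 45 [(560.2, 173.7, 24.6, 0.2), (830.7, 356.1, 68.0, 17.2), (830.7, 355.7, 68.2, 17.3)]
smallest 0.0265 60 [(560.1, 173.8, 25.3, 0.2), (266.5, 176.5, 50.5, 5.7), (834.8, 357.8, 72.4, 17.0)]
smallest 0.0265 75 [(560.1, 173.7, 25.9, 0.3), (587.4, 33.9, 30.7, 0.5), (587.4, 34.0, 30.6, 0.5)]
```

```bash
python3 -m crank '[-0.08,-0.2,0,0,0,0,-1,-0.16,-0.4,0,0,0,0,-1,-0.22,-0.6,0,0,0,0,-1,-0.245,-0.7,0,0,0,0,-1,-0.245,-0.7,0,0,0,0,-1,-0.245,-0.7,0,0,0,0,-1]'
python3 - <<'E'
from h import *
im,K,T,s=wrist("w5");P=pose(s)
c,r,k=flask(im,K,T,P[:2,3],"largest",P[2,3]-.1025+.074);print((c-P[:2,3]).round(4))
for t in(45,60,75):print([x for x in base(im,K,T,BA["largest"],"largest",t)])
print(rows([.5445,-.0723,.2017]),P[:3,3])
E
```

```text
clock: 5.15
eef_pos: [0.483, 0.0475, 0.2006]
eef_rot: [-0.001, 0.001, 1.0, 0.0]
contact_force: [0.3, 0.3, -3.3]
grip_width: 0.0631
gripper_force: 67.5
[-0.001   0.0003]
[array([ 0.52284812, -0.0523945 ,  0.0182504 ]), 0.0415, np.float64(0.007656499777766618)]
[array([ 0.44987482, -0.04953558,  0.01311082]), 0.0415, np.float64(0.0022859705632890964)]
[array([ 0.45647838, -0.0466138 ,  0.0181062 ]), 0.0415, np.float64(0.0034177296639856603)]
[-0.247 -0.482 -0.005] [0.48296202 0.04753234 0.2005777 ]
```

View pics/w5.png

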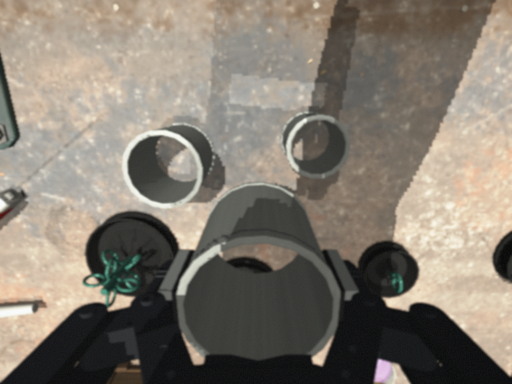

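```bash
python3 -m crank '[-0.1,-0.18,0,0,0,0,-1,-0.2,-0.36,0,0,0,0,-1,-0.247,-0.45,0,0,0,0,-1,-0.247,-0.482,0,0,0,0,-1,-0.247,-0.482,0,0,0,0,-1,-0.247,-0.482,0,0,0,0,-1]'
python3 - <<'E'
from h import *
im,K,T,s=wrist("w6");P=pose(s)
print(rows([.5445,-.0723,.1115]),P[:3,3])
E
```

```text
clock: 5.8
eef_pos: [0.5443, -0.0706, 0.2011]
eef_rot: [-0.001, -0.001, 1.0, 0.001]
contact_force: [0.4, 1.0, -2.7]
grip_width: 0.0635
gripper_force: 67.7
[-0.001 -0.008  0.359] [ 0.54426293 -0.07058457  0.2010517 ]
```

View pics/w6.png

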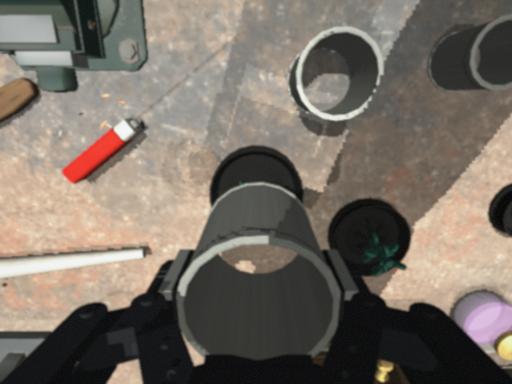

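```bash
python3 - <<'E'
from h import *
im,K,T,s=wrist()
a=np.linspace(2,4.2,9)
for z in(.02,):print(proj(np.c_[.5433+.0415*np.cos(a),-.0722+.0415*np.sin(a),0*a+z],K,T).round(1).tolist())
g=im.max(2);print([ (c,int(np.argmax(g[120:200,c]<60))+120) for c in range(210,305,12)])
E
python3 -m crank '[0,-0.006,0.06,0,0,0,-1,0,-0.006,0.12,0,0,0,-1,0,-0.006,0.17,0,0,0,-1,0,-0.006,0.22,0,0,0,-1,0,-0.006,0.26,0,0,0,-1,0,-0.006,0.29,0,0,0,-1,0,-0.006,0.29,0,0,0,-1]'
```

```text
[[299.8, 176.1], [293.1, 165.0], [283.2, 156.1], [271.0, 150.1], [257.5, 147.6], [243.8, 148.9], [231.1, 153.8], [220.5, 162.0], [212.8, 172.5]]
[(210, 120), (222, 162), (234, 152), (246, 148), (258, 146), (270, 149), (282, 155), (294, 169)]
clock: 6.6
eef_pos: [0.5445, -0.0736, 0.1279]
eef_rot: [-0.001, 0.0, 1.0, 0.0]
contact_force: [-0.3, 0.3, -3.0]
grip_width: 0.0636
gripper_force: 67.7
```

```bash
python3 -m crank '[0.003,0.004,0.012,0,0,0,-1,0.003,0.004,0.024,0,0,0,-1,0.003,0.004,0.034,0,0,0,-1,0.003,0.004,0.044,0,0,0,-1,0.003,0.004,0.052,0,0,0,-1,0.003,0.004,0.058,0,0,0,-1,0.003,0.004,0.058,0,0,0,-1]'
```

```text
clock: 7.3
eef_pos: [0.5443, -0.0728, 0.1147]
eef_rot: [-0.0, 0.0, 1.0, 0.0]
contact_force: [-0.1, 0.2, -3.2]
grip_width: 0.0634
gripper_force: 67.7
```

```bash
python3 -m crank '[0,0,0.004,0,0,0,-1,0,0,0.008,0,0,0,-1,0,0,0.012,0,0,0,-1,0,0,0.014,0,0,0,-1,0,0,0.014,0,0,0,-1]'
```

```text
clock: 7.8
eef_pos: [0.5446, -0.0728, 0.1119]
eef_rot: [-0.0, 0.0, 1.0, -0.0]
contact_force: [-2.1, 0.0, 0.2]
grip_width: 0.0634
gripper_force: 68.0
```

```bash
python3 -m crank '[0,0,-0.002,0,0,0,-0.3,0,0,-0.002,0,0,0,0.3,0,0,-0.002,0,0,0,0.8,0,0,-0.002,0,0,0,0.9,0,0,-0.002,0,0,0,0.9,0,0,-0.05,0,0,0,0.9,0,0,-0.13,0,0,0,0.9,0,0,-0.24,0,0,0,0.9,0,0,-0.36,0,0,0,0.9,0.15,0.1,-0.4,0,0,0,0.9,0.3,0.2,-0.4,0,0,0,0.9,0.383,0.216,-0.4,0,0,0,0.9,0.383,0.216,-0.4,0,0,0,0.9,0.383,0.216,-0.4,0,0,0,0.9]'
python3 - <<'E'
from h import *
im,K,T,s=wrist("w7");P=pose(s)
c,r,k=flask(im,K,T,FA["large"],"large",.064);print(c,r,k)
c2,r,k=flask(im,K,T,(.5435,-.0725),"largest",.082);print(c2,r,k)
print(rows([*c,.096]),P[:3,3])
E
```

```text
clock: 9.2
eef_pos: [0.4493, -0.0189, 0.2126]
eef_rot: [0.001, 0.0, 1.0, -0.0]
contact_force: [0.0, -0.2, 0.0]
grip_width: 0.0812
gripper_force: 0.0
[ 0.44887744 -0.01873495] 0.026086070126167187 544
[ 0.54303346 -0.0727881 ] 0.03126460476334784 508
[0.005 0.002 0.466] [ 0.44931713 -0.01894314  0.21264514]
```

View pics/w7.png

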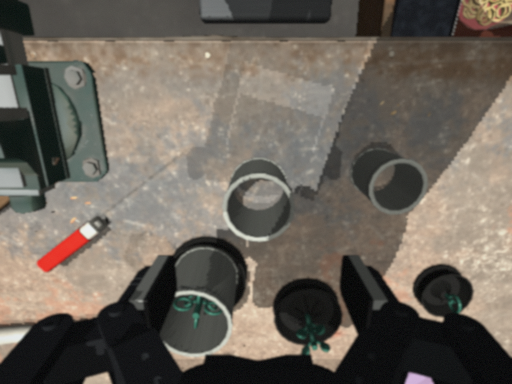

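```bash
python3 -m crank '[0.002,0,0.15,0,0,0,0.9,0.002,0,0.3,0,0,0,0.9,0.002,0,0.4,0,0,0,0.9,0.002,0,0.466,0,0,0,0.9,0.002,0,0.466,0,0,0,0.9,0.002,0,0.466,0,0,0,-1,0.002,0,0.466,0,0,0,-1,0.002,0,0.466,0,0,0,-1,0.002,0,0.466,0,0,0,-1,0.002,0,0.466,0,0,0,-1,0.002,0,0.466,0,0,0,-1,0.002,0,0.466,0,0,0,-1,0.002,0,0.466,0,0,0,-1]'
python3 -m crank '[0,0,-0.04,0,0,0,-1,0,0,-0.14,0,0,0,-1,0,0,-0.26,0,0,0,-1,0,0,-0.38,0,0,0,-1,0,0,-0.4,0,0,0,-1,0,0,-0.4,0,0,0,-1]'
python3 - <<'E'
from h import *
im,K,T,s=wrist();P=pose(s)
c,r,k=flask(im,K,T,P[:2,3],"large",P[2,3]-.097+.064);o=c-P[:2,3];print(o,r,k)
print(rows([*(np.array([.587,.034])-o),P[2,3]]),P[:3,3])
E
```

```text
clock: 10.55
eef_pos: [0.4498, -0.0193, 0.0966]
eef_rot: [0.002, 0.0, 1.0, -0.001]
contact_force: [0.3, -1.5, 6.1]
grip_width: 0.0524
gripper_force: 63.3
clock: 11.15
eef_pos: [0.448, -0.0187, 0.1952]
eef_rot: [0.0, 0.0, 1.0, -0.0]
contact_force: [-0.1, 0.3, -2.6]
grip_width: 0.0524
gripper_force: 63.4
[-0.00039749  0.00016795] 0.02611736324372191 1732
[-0.56   0.209 -0.006] [ 0.44801579 -0.01869478  0.19518882]
```

```bash
python3 -m crank '[-0.14,0.05,0,0,0,0,-1,-0.3,0.11,0,0,0,0,-1,-0.45,0.17,0,0,0,0,-1,-0.54,0.2,0,0,0,0,-1,-0.56,0.209,0,0,0,0,-1,-0.56,0.209,0,0,0,0,-1,-0.56,0.209,0,0,0,0,-1]'
cat >> h.py <<'E'
def arc(im,K,T,c,n,thr=60):
    "base lip near edge: first dark pixel below lit bench, per column, cast to z=.02, fit circle of known radius"
    from scipy.optimize import least_squares
    R0=(F[n][0]+19)/2000
    t=proj([[c[0]-R0,c[1],.02]],K,T)[0];w=R0*K[0,0]/(T[2,3]-.02)*.75
    pts=[]
    for u in range(int(t[0]-w),int(t[0]+w)):
        v0=int(t[1])-15;col=im[v0:v0+45,u].max(1).astype(float)
        k=np.argmax(col<thr)
        if k>0:pts.append((u,v0+k-1+(col[k-1]-thr)/(col[k-1]-col[k])))
    q=ray(pts,K,T,.02)
    s=least_squares(lambda x:np.hypot(*(q-x).T)-R0,c,loss="soft_l1",f_scale=.0005)
    return s.x.round(4),np.abs(s.fun).mean().round(5),len(q)
E
python3 - <<'E'
from h import *
im,K,T,s=wrist("w8");P=pose(s);print(P[:3,3])
for t in(50,60,70):print(arc(im,K,T,(.587,.034),"large",t))
print(rows([.5874,.0338,.105]))
E
```

```text
clock: 11.9
eef_pos: [0.5865, 0.0333, 0.193]
eef_rot: [-0.002, 0.0, 1.0, 0.0]
contact_force: [-0.1, 0.3, -3.1]
grip_width: 0.0521
gripper_force: 63.4
[0.58649007 0.03330946 0.19296828]
(array([0.5865, 0.0333]), np.float64(0.00047), 68)
(array([0.5861, 0.0333]), np.float64(0.00044), 68)
(array([0.5859, 0.0332]), np.float64(0.00041), 68)
[-0.004  0.002  0.354]
```

View pics/w8.png

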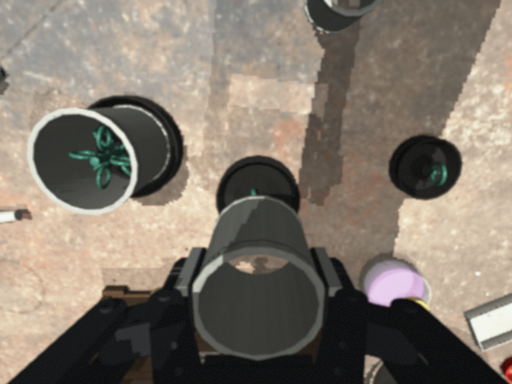

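```bash
python3 -m crank '[0,0.001,0.06,0,0,0,-1,0,0.001,0.12,0,0,0,-1,0,0.001,0.17,0,0,0,-1,0,0.001,0.22,0,0,0,-1,0,0.001,0.26,0,0,0,-1,0,0.001,0.28,0,0,0,-1,0,0.001,0.3,0,0,0,-1,0,0.001,0.312,0,0,0,-1,0,0.001,0.324,0,0,0,-1,0,0.001,0.334,0,0,0,-1,0,0.001,0.34,0,0,0,-1,0,0.001,0.34,0,0,0,-1]'
```

```text
clock: 13.15
eef_pos: [0.5882, 0.0337, 0.1098]
eef_rot: [-0.0, 0.0, 1.0, -0.0]
contact_force: [-0.6, 0.2, -2.6]
grip_width: 0.0522
gripper_force: 63.5
```

```bash
python3 -m crank '[0.003,0,0.004,0,0,0,-1,0.003,0,0.008,0,0,0,-1,0.003,0,0.012,0,0,0,-1,0.003,0,0.016,0,0,0,-1,0.003,0,0.02,0,0,0,-1,0.003,0,0.022,0,0,0,-1,0.003,0,0.022,0,0,0,-1]'
```

```text
clock: 13.85
eef_pos: [0.5875, 0.0337, 0.1047]
eef_rot: [-0.0, 0.0, 1.0, -0.0]
contact_force: [-1.6, -0.4, 0.4]
grip_width: 0.0522
gripper_force: 63.7
```

```bash
python3 -m crank '[0,0,-0.002,0,0,0,0,0,0,-0.002,0,0,0,0.6,0,0,-0.002,0,0,0,0.7,0,0,-0.002,0,0,0,0.7,0,0,-0.002,0,0,0,0.7,0,0,-0.05,0,0,0,0.7,0,0,-0.13,0,0,0,0.7,0,0,-0.24,0,0,0,0.7,0,0,-0.36,0,0,0,0.7,0.15,0.06,-0.4,0,0,0,0.7,0.3,0.11,-0.4,0,0,0,0.7,0.46,0.17,-0.4,0,0,0,0.7,0.58,0.22,-0.4,0,0,0,0.7,0.61,0.227,-0.4,0,0,0,0.7,0.61,0.227,-0.4,0,0,0,0.7,0.61,0.227,-0.4,0,0,0,0.7]'
python3 - <<'E'
from h import *
im,K,T,s=wrist("w9");P=pose(s)
c,r,k=flask(im,K,T,FA["small"],"small",.054);print(c,r,k)
print(flask(im,K,T,(.5865,.0335),"large",.072))
print(rows([*c,.091]),P[:3,3])
E
```

```text
clock: 15.45
eef_pos: [0.4363, 0.0902, 0.2055]
eef_rot: [0.001, 0.0, 1.0, -0.0]
contact_force: [0.4, -0.7, 1.4]
grip_width: 0.0728
gripper_force: 0.0
[0.43473221 0.09038272] 0.021088186104280718 431
(array([0.58603214, 0.03313521]), np.float64(0.025912273894939157), np.int64(225))
[0.008 0.001 0.457] [0.43627065 0.09015916 0.20551456]
```

View pics/w9.png

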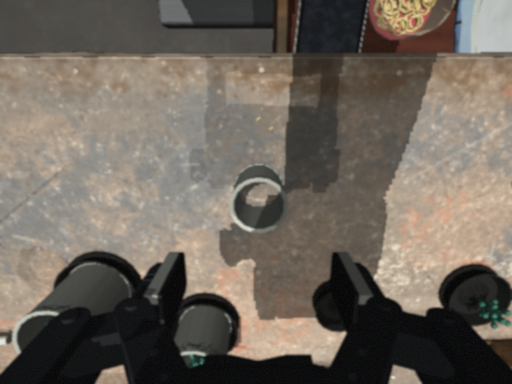

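```bash
python3 -m crank '[0.006,0,0.15,0,0,0,0.7,0.006,0,0.3,0,0,0,0.7,0.006,0,0.4,0,0,0,0.7,0.006,0,0.457,0,0,0,0.7,0.006,0,0.457,0,0,0,0.7,0.006,0,0.457,0,0,0,-1,0.006,0,0.457,0,0,0,-1,0.006,0,0.457,0,0,0,-1,0.006,0,0.457,0,0,0,-1,0.006,0,0.457,0,0,0,-1,0.006,0,0.457,0,0,0,-1,0.006,0,0.457,0,0,0,-1,0.006,0,0.457,0,0,0,-1]'
python3 -m crank '[0,0,-0.04,0,0,0,-1,0,0,-0.14,0,0,0,-1,0,0,-0.26,0,0,0,-1,0,0,-0.38,0,0,0,-1,0,0,-0.4,0,0,0,-1,0,0,-0.4,0,0,0,-1]'
python3 - <<'E'
from h import *
im,K,T,s=wrist();P=pose(s)
c,r,k=flask(im,K,T,P[:2,3],"small",P[2,3]-.0915+.054);o=c-P[:2,3];print(o,r,k)
print(rows([*(np.array([.5478,.312])-o),P[2,3]]),P[:3,3])
E
```

```text
clock: 16.8
eef_pos: [0.435, 0.0904, 0.0917]
eef_rot: [0.002, 0.0, 1.0, -0.0]
contact_force: [1.0, -0.7, 5.5]
grip_width: 0.0429
gripper_force: 61.4
clock: 17.4
eef_pos: [0.4334, 0.0905, 0.1907]
eef_rot: [0.001, 0.0, 1.0, 0.0]
contact_force: [0.1, -0.3, -1.6]
grip_width: 0.0428
gripper_force: 61.2
[0.00225549 0.00071885] 0.021544773444126572 1288
[-0.451  0.883 -0.006] [0.43342958 0.09051993 0.19069926]
```

```bash
python3 -m crank '[-0.08,0.15,0,0,0,0,-1,-0.17,0.33,0,0,0,0,-1,-0.27,0.5,0,0,0,0,-1,-0.35,0.67,0,0,0,0,-1,-0.42,0.81,0,0,0,0,-1,-0.451,0.87,0,0,0,0,-1,-0.451,0.883,0,0,0,0,-1,-0.451,0.883,0,0,0,0,-1,-0.451,0.883,0,0,0,0,-1]'
python3 - <<'E'
from h import *
im,K,T,s=wrist("w10");P=pose(s);print(P[:3,3])
for t in(50,60,70):print(arc(im,K,T,(.548,.312),"small",t))
z=P[2,3]-.0917+.054
print(flask(im,K,T,P[:2,3],"small",z)[0]-P[:2,3])
a=np.linspace(0,6.3,80);o=cv2.resize(im[...,::-1],None,fx=1.5,fy=1.5)
for cx,col in((0,(0,0,255)),(.00225,(0,255,0))):
    Q=proj(np.c_[P[0,3]+cx+.022*np.cos(a),P[1,3]+.022*np.sin(a),0*a+z],K,T);cv2.polylines(o,[(Q*1.5+.25).round().astype(int)],True,col,1)
cv2.imwrite("pics/w10.png",o)
E
```

```text
clock: 18.35
eef_pos: [0.5452, 0.3101, 0.1885]
eef_rot: [-0.002, 0.0, 1.0, -0.001]
contact_force: [-0.2, 0.6, -1.1]
grip_width: 0.0429
gripper_force: 61.4
[0.54520798 0.31011186 0.18849426]
(array([0.5449, 0.3121]), np.float64(0.00028), 60)
(array([0.5446, 0.3121]), np.float64(0.00024), 60)
(array([0.5442, 0.3124]), np.float64(0.00017), 52)
[ 0.00250622 -0.00051091]
```

View pics/w10.png

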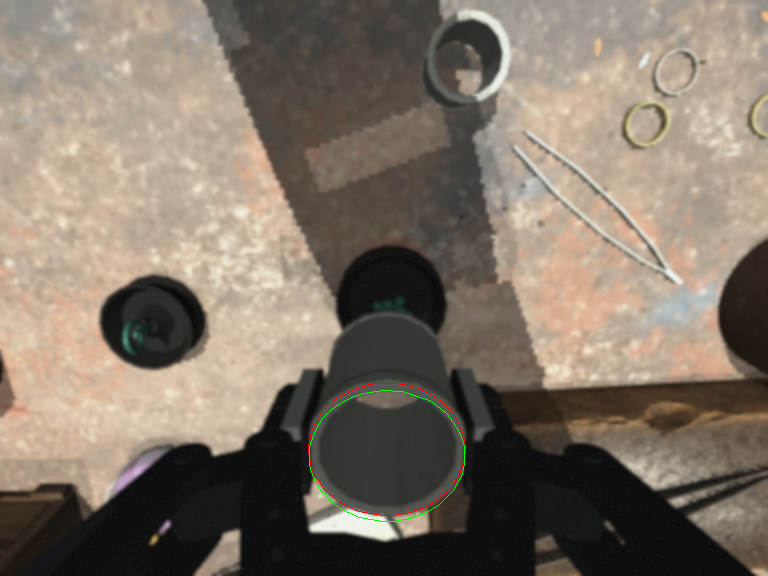

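Run:
```python
from h import *
im,K,T,s=wrist()
for t in(15,25,35):print(arc(im,K,T,(.548,.312),"small",t))
for x in(.544,.546,.548):print(x,proj([[x-.0315,.312,.02],[x-.0315,.312,0],[x-.029,.312,.02]],K,T).round(1).tolist())
print(im[155:180,260].max(1))
for t in (25,35,45):
    print([x for x in arc(im,K,T,(.56,.174),"smallest",t)])
f=ctrl.grab_frame("top");g=f["color"]
Kt,Tt=f["camera_matrix"],f["T"]
u=proj([[.5478,.312,.02]],Kt,Tt)[0];print(u);u=u.round().astype(int);print(g[u[1]-13:u[1]+13,u[0]].max(1));print(g[u[1],u[0]-14:u[0]+14].max(1))
```

```text
(array([0.5513, 0.3122]), np.float64(0.00106), 52)
(array([0.546, 0.312]), np.float64(0.00045), 60)
(array([0.5455, 0.3121]), np.float64(0.00034), 60)
0.544 [[260.3, 162.0], [260.2, 157.4], [260.3, 165.1]]
0.546 [[260.3, 164.5], [260.2, 159.7], [260.3, 167.6]]
0.548 [[260.3, 167.0], [260.2, 162.0], [260.3, 170.0]]
[102 100  99  96  96  95  92  78  51  24  20  22  16  18  19  17  16  16
  15  22  22  21  20  20  17]
[array([0.5604, 0.1796]), np.float64(0.0026), 43]
[array([0.5597, 0.1795]), np.float64(0.00113), 48]
[array([0.5572, 0.1815]), np.float64(0.00104), 49]
[223.08102681 186.44137682]
[184 199 210 217 213 201 189 173 159 153 147 143 135 128 117  94  68  49
  45  38  44  75 106 120 121 121]
[162 159 155 152 151 149 147 146 144 142 139 136 134 130 128 127 121 116
 112 106  96  88 109 124 115 114 123 114]
```

The base's near edge that shows is its foot (z=0), which gives centre (0.548, 0.312), in agreement with the first view. I shift by 2 mm and lower.

```bash
python3 -m crank '[-0.01,0.007,0.06,0,0,0,-1,-0.01,0.007,0.12,0,0,0,-1,-0.01,0.007,0.17,0,0,0,-1,-0.01,0.007,0.22,0,0,0,-1,-0.01,0.007,0.26,0,0,0,-1,-0.01,0.007,0.28,0,0,0,-1,-0.01,0.007,0.3,0,0,0,-1,-0.01,0.007,0.312,0,0,0,-1,-0.01,0.007,0.324,0,0,0,-1,-0.01,0.007,0.334,0,0,0,-1,-0.01,0.007,0.338,0,0,0,-1,-0.01,0.007,0.338,0,0,0,-1]'
```

```text
clock: 19.7
eef_pos: [0.5488, 0.313, 0.1057]
eef_rot: [0.0, 0.0, 1.0, 0.0]
contact_force: [0.5, 1.0, -1.3]
grip_width: 0.0431
gripper_force: 61.4
```

```bash
python3 -m crank '[0.003,-0.003,0.004,0,0,0,-1,0.003,-0.003,0.008,0,0,0,-1,0.003,-0.003,0.012,0,0,0,-1,0.003,-0.003,0.016,0,0,0,-1,0.003,-0.003,0.02,0,0,0,-1,0.003,-0.003,0.024,0,0,0,-1,0.003,-0.003,0.026,0,0,0,-1,0.003,-0.003,0.026,0,0,0,-1]'
```

```text
clock: 20.5
eef_pos: [0.5481, 0.3122, 0.0999]
eef_rot: [-0.0, 0.0, 1.0, -0.0]
contact_force: [-2.9, -0.7, 4.5]
grip_width: 0.0427
gripper_force: 61.9
```

```bash
python3 -m crank '[0,0,-0.006,0,0,0,0,0,0,-0.006,0,0,0,0.4,0,0,-0.006,0,0,0,0.4,0,0,-0.006,0,0,0,0.4,0,0,-0.006,0,0,0,0.4,0,0,-0.05,0,0,0,0.4,0,0,-0.13,0,0,0,0.4,0,0,-0.24,0,0,0,0.4,0,0,-0.36,0,0,0,0.4,0.15,0.04,-0.4,0,0,0,0.4,0.3,0.08,-0.4,0,0,0,0.4,0.43,0.12,-0.4,0,0,0,0.4,0.482,0.129,-0.4,0,0,0,0.4,0.482,0.129,-0.4,0,0,0,0.4,0.482,0.129,-0.4,0,0,0,0.4]'
python3 - <<'E'
from h import *
im,K,T,s=wrist("w11");P=pose(s)
c,r,k=flask(im,K,T,FA["smallest"],"smallest",.044);print(c,r,k)
print(flask(im,K,T,(.548,.312),"small",.062))
print(rows([*c,.088]),P[:3,3])
E
```

```text
clock: 22.0
eef_pos: [0.4285, 0.3445, 0.1999]
eef_rot: [0.001, 0.0, 1.0, 0.0]
contact_force: [0.6, 0.1, -0.1]
grip_width: 0.0598
gripper_force: 0.0
[0.42843396 0.3440462 ] 0.016614445435090556 312
(array([0.54873591, 0.31195867]), np.float64(0.021572703309900628), np.int64(297))
[ 0.003 -0.001  0.447] [0.4285327  0.34451726 0.19994296]
```

View pics/w11.png

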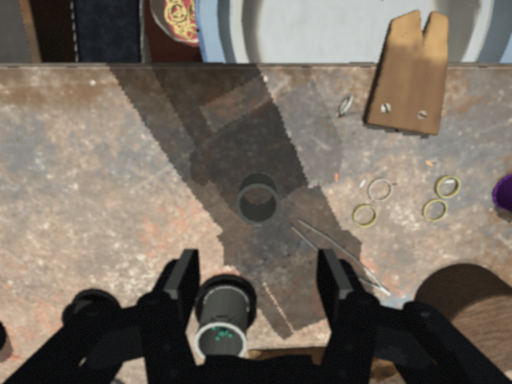

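```bash
python3 -m crank '[0.001,-0.001,0.15,0,0,0,0.3,0.001,-0.001,0.3,0,0,0,0.2,0.001,-0.001,0.4,0,0,0,0.2,0.001,-0.001,0.447,0,0,0,0.2,0.001,-0.001,0.447,0,0,0,0.2,0.001,-0.001,0.447,0,0,0,-1,0.001,-0.001,0.447,0,0,0,-1,0.001,-0.001,0.447,0,0,0,-1,0.001,-0.001,0.447,0,0,0,-1,0.001,-0.001,0.447,0,0,0,-1,0.001,-0.001,0.447,0,0,0,-1,0.001,-0.001,0.447,0,0,0,-1]'
python3 -m crank '[0,0,-0.04,0,0,0,-1,0,0,-0.14,0,0,0,-1,0,0,-0.26,0,0,0,-1,0,0,-0.38,0,0,0,-1,0,0,-0.4,0,0,0,-1,0,0,-0.4,0,0,0,-1]'
python3 - <<'E'
from h import *
im,K,T,s=wrist();P=pose(s)
c,r,k=flask(im,K,T,P[:2,3],"smallest",P[2,3]-.088+.044);o=c-P[:2,3];print(o,r,k)
print(rows([.5602,.1738,P[2,3]]),P[:3,3])
E
```

```text
clock: 23.25
eef_pos: [0.4284, 0.3448, 0.089]
eef_rot: [0.001, -0.0, 1.0, 0.001]
contact_force: [0.7, -0.4, 6.1]
grip_width: 0.0328
gripper_force: 59.9
clock: 23.85
eef_pos: [0.4273, 0.3444, 0.1882]
eef_rot: [0.001, 0.0, 1.0, 0.0]
contact_force: [-0.4, -0.1, -1.3]
grip_width: 0.0325
gripper_force: 59.6
[-0.00084322  0.00049272] 0.01630034808991236 912
[-0.534 -0.68  -0.007] [0.42733505 0.34438479 0.18821271]
```

```bash
python3 -m crank '[-0.1,-0.13,0,0,0,0,-1,-0.22,-0.28,0,0,0,0,-1,-0.33,-0.43,0,0,0,0,-1,-0.43,-0.56,0,0,0,0,-1,-0.51,-0.65,0,0,0,0,-1,-0.536,-0.682,0,0,0,0,-1,-0.536,-0.682,0,0,0,0,-1,-0.536,-0.682,0,0,0,0,-1]'
python3 - <<'E'
from h import *
im,K,T,s=wrist("w12");P=pose(s);print(P[:3,3])
z=P[2,3]-.089
a=np.linspace(0,6.3,80);o=im[...,::-1].copy();o=cv2.resize(o,None,fx=1.5,fy=1.5)
for x,y,r,h,col in((P[0,3],P[1,3],.017,z+.044,(0,0,255)),(P[0,3],P[1,3],.017,z,(0,255,0)),(.5602,.1738,.0265,0,(0,255,255)),(.5602,.1738,.0265,.02,(255,255,0))):
    Q=proj(np.c_[x+r*np.cos(a),y+r*np.sin(a),0*a+h],K,T);cv2.polylines(o,[(Q*1.5+.25).round().astype(int)],True,col,1)
cv2.imwrite("pics/w12.png",o[180:,150:600])
print(rows([.5605,.1736,.097]))
E
```

```text
clock: 24.7
eef_pos: [0.5599, 0.1743, 0.1858]
eef_rot: [-0.002, -0.0, 1.0, 0.0]
contact_force: [-1.2, 0.3, -1.1]
grip_width: 0.0326
gripper_force: 59.8
[0.5599259 0.1742879 0.1858444]
[-0.003 -0.004  0.357]
```

View pics/w12.png

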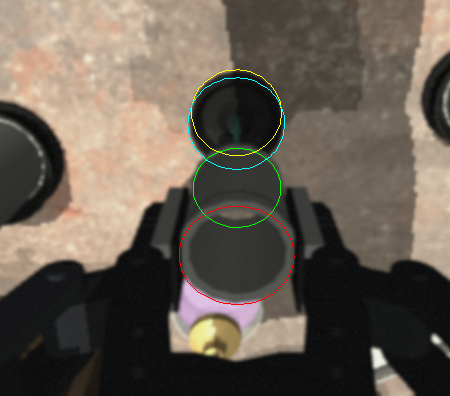

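```bash
python3 -m crank '[-0.003,-0.003,0.06,0,0,0,-1,-0.003,-0.003,0.12,0,0,0,-1,-0.003,-0.003,0.17,0,0,0,-1,-0.003,-0.003,0.2,0,0,0,-1,-0.003,-0.003,0.22,0,0,0,-1,-0.003,-0.003,0.24,0,0,0,-1,-0.003,-0.003,0.26,0,0,0,-1,-0.003,-0.003,0.28,0,0,0,-1,-0.003,-0.003,0.3,0,0,0,-1,-0.003,-0.003,0.312,0,0,0,-1,-0.003,-0.003,0.324,0,0,0,-1,-0.003,-0.003,0.334,0,0,0,-1,-0.003,-0.003,0.338,0,0,0,-1,-0.003,-0.003,0.338,0,0,0,-1]'
```

```text
clock: 26.15
eef_pos: [0.5619, 0.1729, 0.1028]
eef_rot: [-0.0, 0.0, 1.0, -0.0]
contact_force: [0.3, 1.4, -1.4]
grip_width: 0.0327
gripper_force: 59.8
```

```bash
python3 -m crank '[0.003,0.003,0.004,0,0,0,-1,0.003,0.003,0.008,0,0,0,-1,0.003,0.003,0.012,0,0,0,-1,0.003,0.003,0.016,0,0,0,-1,0.003,0.003,0.02,0,0,0,-1,0.003,0.003,0.023,0,0,0,-1,0.003,0.003,0.025,0,0,0,-1,0.003,0.003,0.025,0,0,0,-1]'
```

```text
clock: 26.95
eef_pos: [0.5613, 0.1737, 0.0971]
eef_rot: [-0.0, 0.0, 1.0, -0.0]
contact_force: [-2.6, 0.0, 3.0]
grip_width: 0.0326
gripper_force: 60.1
```

Home, at the expected height with light contact. I release, retreat and look from the viewing pose.

```bash
python3 -m crank '[0,0,-0.004,0,0,0,-0.2,0,0,-0.004,0,0,0,0.1,0,0,-0.004,0,0,0,0.4,0,0,-0.004,0,0,0,0.4,0,0,-0.004,0,0,0,0.4,0,0,-0.05,0,0,0,0.4,0,0,-0.13,0,0,0,0.4,0,0,-0.24,0,0,0,0.4,0,0,-0.36,0,0,0,0.4,0.15,0,-0.55,0,0,0,0.4,0.3,-0.05,-0.7,0,0,0,0.4,0.45,-0.1,-0.75,0,0,0,0.4,0.5,-0.13,-0.75,0,0,0,0.4,0.5,-0.13,-0.75,0,0,0,0.4,0.5,-0.13,-0.75,0,0,0,0.4]'
python3 - <<'E'
from h import *
im,K,T,s=wrist("w13");P=pose(s);print(P[:3,3],s["clock"])
f=ctrl.grab_frame("scene")["color"][140:270,90:390,::-1]
cv2.imwrite("pics/end.png",np.vstack([cv2.resize(im[80:330,:,::-1],(768,375)),cv2.resize(f,(768,220))]))
E
```

```text
clock: 28.45
eef_pos: [0.4364, 0.1413, 0.2849]
eef_rot: [0.001, 0.0, 1.0, 0.0]
contact_force: [-0.0, -0.5, -0.7]
grip_width: 0.0593
gripper_force: 0.0
[0.436448   0.14125976 0.2848981 ] 28.45
```

View pics/end.png

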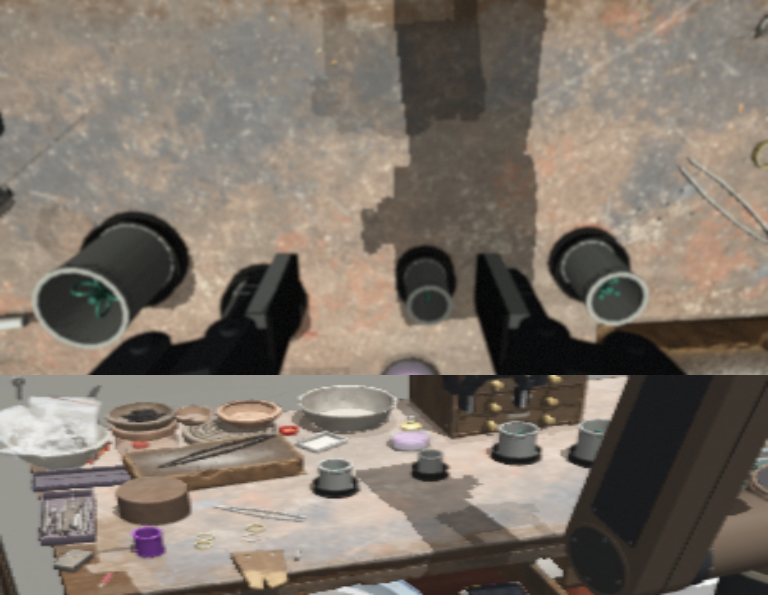

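All four flasks stand upright in their cups, with wax visible inside three of them and the large one partly hidden by a finger. The lamp and tweezers are undisturbed. I hand the job in.

```bash
python3 -c "
from plant import ctrl
print(ctrl.close_job())"
```

```text
the job is handed in; nothing more can be done
None
```

All four flasks were lowered over their own trees and released at the expected home height with only light contact, and the job was handed in at about 28 s; the hand-in returned no verdict.

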